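Pack the soil spatulas in their case and close it

TASK

Pack the clean soil spatulas for the steriliser: take the loose lid off the instrument case and set it down flat on the flat mat, then lay every spatula on the bench flat on the floor of the case, side by side and parallel to the case's sides, all with the blade at the end with the pull tab. Then put the lid back on the case and press it down past its stiff corner seals until it sits level and fully home on the rim. Leave the bottle, the beaker and the jar where they stand.

Things in the scene. Friction and masses are not known exactly. Their poses are not given: they have to be found in the camera images.
- case: Fixed open aluminium case, 185 (its x) by 200 mm (y) outside, walls and dark-lined floor 5 mm, rim 40 mm high. Its +x end only has a flat pull tab (70 mm wide, 27 mm out, 28 mm up). In the inner corners four black rubber seals, 13 mm square, stand 6 mm above the rim; they are stiff and stay where pushed (about 14 N in all presses them flush). Origin: centre of the underside, z up.
- lid: Loose lid, plate 189 (x) by 204 (y) by 5 mm; below it a frame 168 by 183, 10 mm deep, fits inside the walls with 3.5 mm play a side. Black fin handle: 16 thick (x), 90 long (y), top 33 mm above the origin. Origin: centre of the plate's underside: 46 mm above the case's underside when loose on the seals (as at the start), 40 when home, 10 above whatever it lies flat on. Fits either way round.
- mat: Fixed flat plastic mat on the bench, 200 (x) by 215 mm (y), 4 mm thick, for setting the lid down. Origin: centre of the underside.
- spatula1: Soil spatula 150 mm long (absent in some starts): white handle 95 long, 14 wide, 10 mm high from x = -75 to +20 mm, flat steel blade 55 long, 28 wide, 4 mm thick from x = +20 to +75. Origin: mid-length on the underside; x points from handle to blade, z up. Centre of mass at x = -5 mm.
- spatula1_tip (a point): Tip of the blade of spatula1, 75 mm along its x.
- spatula2: Soil spatula 150 mm long (absent in some starts): white handle 95 long, 14 wide, 10 mm high from x = -75 to +20 mm, flat steel blade 55 long, 28 wide, 4 mm thick from x = +20 to +75. Origin: mid-length on the underside; x points from handle to blade, z up. Centre of mass at x = -5 mm.
- spatula2_tip (a point): Tip of the blade of spatula2, 75 mm along its x.
- spatula3: Soil spatula 150 mm long (absent in some starts): white handle 95 long, 14 wide, 10 mm high from x = -75 to +20 mm, flat steel blade 55 long, 28 wide, 4 mm thick from x = +20 to +75. Origin: mid-length on the underside; x points from handle to blade, z up. Centre of mass at x = -5 mm.
- spatula3_tip (a point): Tip of the blade of spatula3, 75 mm along its x.
- spatula4: Soil spatula 150 mm long (absent in some starts): white handle 95 long, 14 wide, 10 mm high from x = -75 to +20 mm, flat steel blade 55 long, 28 wide, 4 mm thick from x = +20 to +75. Origin: mid-length on the underside; x points from handle to blade, z up. Centre of mass at x = -5 mm.
- spatula4_tip (a point): Tip of the blade of spatula4, 75 mm along its x.
- bottle: Bystander: amber bottle 68 mm across, 170 mm high; leave it alone. Origin: underside centre.
- beaker: Bystander: glass beaker 84 mm across, 110 mm high; leave it alone. Origin: underside centre.
- jar: Bystander: white jar 72 mm across, 75 mm high; leave it alone. Origin: underside centre.
Not all that is in view belongs to the job. What is shaped like the spatula4 but brown or orange is not meant.

How it is judged:
On the way, in this order (a step that is already met when the one before it is completed fails the run):
1. the lid lies flat on the mat (horizontal distance between lid and mat below 0.08 m and z of lid in the frame of mat below 0.02 m and angle between lid's own z axis and vertical below 0.06 rad and linear speed of lid below 0.05 m/s and contact force between the fingers and lid below 0.5 N), for 0.2 s.
2. every spatula lies flat in the case, blade towards the pull tab (z of spatula1 in the frame of case between 0.001 and 0.009 m and angle between each of spatula1, spatula2, spatula3, spatula4's own z axis and vertical below 0.08 rad and angle between the x axis of each of spatula1, spatula2, spatula3, spatula4 and the x axis of case, either way round below 0.26 rad and x of each of spatula1_tip, spatula2_tip, spatula3_tip, spatula4_tip in the frame of case above 0.03 m and horizontal distance between each of spatula1, spatula2, spatula3, spatula4 and case below 0.095 m and linear speed of each of spatula1, spatula2, spatula3, spatula4 below 0.02 m/s and z of spatula2 in the frame of case between 0.001 and 0.009 m and z of spatula3 in the frame of case between 0.001 and 0.009 m and z of spatula4 in the frame of case between 0.001 and 0.009 m), for 0.2 s.
3. the lid is pressed level and fully home on the case (z of lid in the frame of case between 0.037 and 0.0418 m and angle between lid's own z axis and vertical below 0.015 rad and horizontal distance between lid and case below 0.007 m and angle between the x axis of lid and the x axis of case, either way round below 0.06 rad and linear speed of lid below 0.02 m/s), for 0.2 s.
At the end, for the whole second after the job is handed in: Each spatula lies flat on the case floor (within 4 mm, tilt under 0.08 rad), within 0.26 rad of the case's x, blade at the tab end; the lid is home (origin under 41.8 mm above the case's underside), level within 0.015 rad, centred within 7 mm; all released and at rest (all of step 2 and all of step 3); the robot touches nothing.
It fails at once if the bottle is displaced by more than 3 cm (distance of bottle from where it was at the start of the episode above 0.03 m).
It fails at once if the beaker is displaced by more than 3 cm (distance of beaker from where it was at the start of the episode above 0.03 m).
It fails at once if the jar is displaced by more than 3 cm (distance of jar from where it was at the start of the episode above 0.03 m).
Of spatula1, spatula2, spatula3, spatula4 only 3 to 4 are there at a start; the rules pass over those that are not, and their reading is None.
At some moment in a run one of spatula1, spatula2, spatula3, spatula4, lid may be knocked a few centimetres aside while the robot is not near it.
It also fails if it takes over 208 s, if anything falls off the work surface, if the arm or the gripper's body presses on something with over 40 N, if the wrist force passes 120 N, or if a joint passes its speed limit or range.

ROBOT

A 7-joint arm with a two-finger parallel gripper is mounted at the origin on the work surface. World frame = base frame: x ahead of the robot, y to its left, z up, the work surface at z = 0. Lengths are in m, angles in rad, forces in N, time in s.
With the tool pointing down it reaches from about 0.35 to 0.9 m from the base axis. Payload 8.1 kg.
Tool frame: the origin (TCP) lies on the centre line of the jaws, within the pads' length; the fingertips stand 11 mm ahead of it and the grasp point (between the pads) lies 8 mm behind it (arm.nose_length is the distance from the TCP to the fingertips, in m); z points along the fingers, y is the line along which they close (so a half turn about z gives the same grasp; the last joint's range is limited). The gripper opens to 92 mm and grips with 3 to 60 N. Pads are 19 mm wide; open, the fingers measure 130 mm over their backs; the gripper's body (75 mm by 190 mm) begins 47 mm behind the grasp point.
Start: joints at [-1.306, 0.434, 0.025, 1.573, -0.012, 1.134, -0.075], TCP at [0.225, 0.583, 0.238] pointing down, gripper open.
Joint ranges: [-2.62, 2.62], [-0.44, 2.09], [-1.27, 1.32], [0.08, 2.57], [-1.32, 4.46], [0.12, 2], [-2.74, 2.74]. Speed limits (rad/s): [2.22, 2.22, 3.01, 3.01, 3.14, 3.14, 3.14].

INTERFACE

Orientations are given as a rotation vector (axis times angle).
In Python, from cell import arm gives the robot as it stands.
- The arm moves only by the tool jog_arm, never from a script. Its argument "moves" is a list of rows, each a list of 4 numbers: the shift along the tool's x, y, z in m, then the turn about the tool's z in rad. In form: [[tx, ty, tz, spin], ...]. A call has 1 to 20 rows; each row is the pose to reach, as a shift and turn from the pose commanded when the call began, along the tool's axes at that moment; what a row does not reach only later rows make up. A row lasts 1/8 s, in which the tool goes at most 62.5 mm and 10.7 degrees, less where a joint would pass 70% of its speed; a pose out of reach is approached as far as the arm can. A call with a gripper value outside its range is refused whole. "hand" is the finger opening in m, from 0 to 0.0918, set as the call begins (left out, the last holds). The fingers move at their own pace and stop on an object; "newtons" is the grip in N (left out, the last holds). Time passes only in rows, so rows that repeat a pose let the fingers close. It gives the time, the measured TCP pose, the force, the opening and the grip force at its end, in the units of the state.
- arm.observe(): the state, without advancing time (a new reading comes with each control period).
- arm.get_image(name): name is "side" or "top" or "wrist"; returns a dict with "color" (420x560x3 uint8, red, green, blue), "z_map" (420x560 float32, m along the optical axis (not along the pixel's ray), 0 where there is no reading), "fx", "fy", "cx", "cy" (pixels), "rvec" (rotation vector, rad) and "tvec" (3), from world to camera coordinates, as OpenCV has them. Camera axes: x right, y down, z forward; pixel columns grow to the right and rows downward; lengths in m; the calibration is good to about 2 mm. A picture is of the moment at which its call begins.
- arm.sign_off(): hands the job in; it is judged then, once.
The state is a dict: "clock": time; "joints": joint angles; "dq": joint speeds; "joint_efforts": joint torques, N m; "position": TCP position; "ee_rot": TCP orientation; "force": force on the tool from outside, world axes, zero at the start; "ft_torque": the same for the moment, N m; "width": opening from 0.0 (shut) to 1.0 (fully open); "gripper_force": force on a finger pad.
Only numpy, scipy, OpenCV 4.12 (cv2) and the standard library are available. Lean on these libraries where they do the work, as an engineer would, in place of code of your own. Each camera call takes 0.05 s, during which the arm holds its last target. There are 200 camera calls.

## Working session

There is one attempt and no reset: what is moved stays moved. The work goes in short steps, Python scripts to look and compute and a tool call to move; the robot and the scene stay as the last step left them, time stands still between calls to the robot, and variables do not carry over. Pictures are saved under pics/ and viewed, at most 14 in all, crops included, and the job is handed in when it is done.

Besides the shell and the picture viewer there is one more tool, called after ">>>" by a JSON object that holds its "fn" and its "kwargs". jog_arm: Moves the arm, as the interface text tells. Its arguments: {"type":"object","properties":{"moves":{"type":"array"},"hand":{"type":"number"},"newtons":{"type":"number"}},"required":["moves"]}

```bash
mkdir -p pics; ls
cat > h.py <<'E'
import numpy as np,cv2
from cell import arm
from scipy.spatial.transform import Rotation as R
def snap(n,f=None):
    im=arm.get_image(n)
    if f: cv2.imwrite('pics/'+f,im['color'][:,:,::-1])
    np.savez('last_'+n+'.npz',**im); return im
def load(n): return dict(np.load('last_'+n+'.npz'))
def cloud(im):
    z=im['z_map'].astype(float); v,u=np.mgrid[:z.shape[0],:z.shape[1]]
    c=np.stack([(u-im['cx'])/im['fx']*z,(v-im['cy'])/im['fy']*z,z],-1)
    M=R.from_rotvec(im['rvec'].ravel()).as_matrix()
    w=(c-im['tvec'].ravel())@M; w[z==0]=np.nan; return w
def proj(im,P):
    K=np.array([[im['fx'],0,im['cx']],[0,im['fy'],im['cy']],[0,0,1]],float)
    return cv2.projectPoints(np.array(P,float).reshape(-1,3),im['rvec'],im['tvec'],K,None)[0].reshape(-1,2)
def st():
    s=arm.observe(); return s
E
python3 - <<'E'
from h import *
a=snap('top','top0.png');b=snap('side','side0.png')
for im in(a,b): print(im['fx'],im['rvec'].ravel(),im['tvec'].ravel())
s=st();print(s['clock'],s['position'],s['ee_rot'],R.from_rotvec(s['ee_rot']).as_matrix().round(3))
E
```

```text
pics
454.809920642309 [ 1.98509711 -2.22378816  0.23921549] [0.09485725 0.56334951 1.21646228]
417.13912474932596 [ 2.35446714 -0.37067252  0.17585598] [-0.50740919  0.18775251  0.89149821]
0.1 [0.22465379 0.58277116 0.23702332] [-5.74589483e-01 -3.08851049e+00  2.20763595e-03] [[-0.933  0.36  -0.   ]
 [ 0.36   0.933 -0.001]
 [-0.    -0.001 -1.   ]]
```

View pics/top0.png

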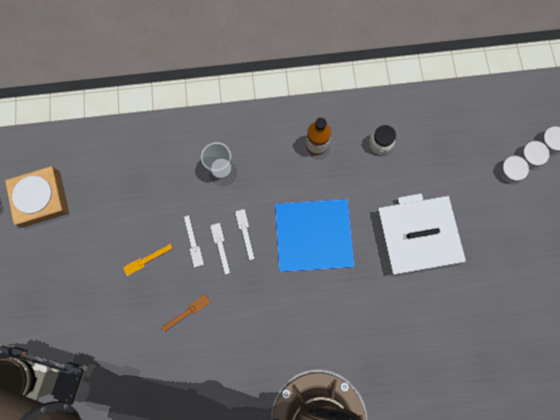

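View pics/side0.png

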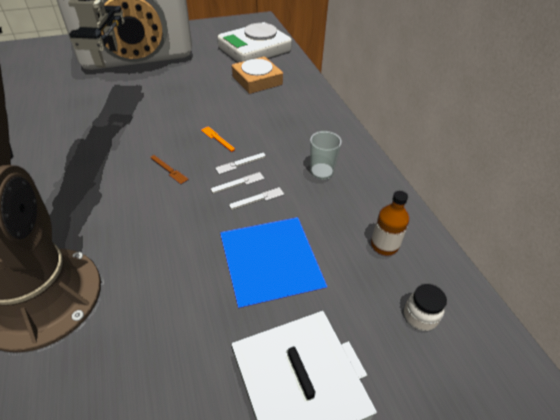

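Top view: real spatulas (white handle, steel blade) are at px A (194,241, blade down), B (220,248, blade up) and C (245,234, blade up). The lookalikes are orange (148,260) and brown (186,313), both excluded. Lid handle is at (423,233), pull tab at (410,199), mat at (315,235). Next: measuring, plus one enlarged crop.

```bash
cat >> h.py <<'E'
def topdown(im,z,x0,x1,y0,y1,s=1000):
    "metric picture of plane z: col=(y1-y)*s, row=(x1-x)*s"
    W,H=int((y1-y0)*s),int((x1-x0)*s)
    P=[[x1,y1,z],[x1,y0,z],[x0,y0,z],[x0,y1,z]]
    Hm=cv2.getPerspectiveTransform(proj(im,P).astype(np.float32),np.float32([[0,0],[W,0],[W,H],[0,H]]))
    return cv2.warpPerspective(im['color'],Hm,(W,H),flags=cv2.INTER_CUBIC)
def blobs(im,mask,amin=40,world=None):
    w=cloud(im) if world is None else world
    n,l,s,c=cv2.connectedComponentsWithStats(mask.astype(np.uint8))
    for i in range(1,n):
        if s[i,4]<amin: continue
        p=w[l==i]; p=p[~np.isnan(p[:,0])]
        if len(p)<10: continue
        r=cv2.minAreaRect((p[:,:2]*1000).astype(np.float32))
        print(c[i].round(0),s[i,4],'rect mm',np.round(r[0],1),np.round(r[1],1),round(r[2],1),'z',np.percentile(p[:,2],[5,50,95]).round(4))
E
python3 - <<'E'
from h import *
a=load('top');w=cloud(a);c=a['color'].astype(int)
hsv=cv2.cvtColor(a['color'],cv2.COLOR_RGB2HSV).astype(int)
roi=np.zeros(c.shape[:2],bool);roi[170:300,100:480]=1
print('white');blobs(a,roi&(hsv[...,1]<40)&(hsv[...,2]>130),world=w)
print('blue');blobs(a,roi&(hsv[...,1]>150)&(hsv[...,0]>90)&(hsv[...,0]<130),400,w)
print('handle');blobs(a,roi&(w[...,2]>0.06)&(hsv[...,2]<70),world=w)
print('mat z',np.nanmedian(w[225:245,300:330,2]))
for n,(u,v) in dict(bottle=(319,128),beaker=(216,155),jar=(384,136)).items():print(n,w[v,u].round(3))
t=topdown(a,0.007,.3,.55,.05,.45,2000)
cv2.imwrite('pics/td0.png',t[:,:,::-1])
E
```

```text
white
[221. 173.] 109 rect mm [698.4 194. ] [12.4 49.2] 18.8 z [0.0324 0.0652 0.108 ]
[421. 233.] 5093 rect mm [ 476.5 -355. ] [222.9 230. ] 3.4 z [0.0287 0.0503 0.0549]
[245. 231.] 425 rect mm [523.8 148.4] [154.1  32.2] 8.3 z [-0.0022  0.0054  0.0132]
[193. 244.] 441 rect mm [523.1 304.1] [157.1  32.6] 10.3 z [-0.0017  0.0057  0.0126]
[220. 245.] 432 rect mm [490.5 223.4] [153.4  32.8] 8.7 z [-0.0024  0.0057  0.0129]
blue
[314. 235.] 4996 rect mm [500.  -49.1] [214.8 201.1] 87.4 z [-0.0007  0.0037  0.0081]
handle
[422. 233.] 136 rect mm [ 457.5 -342.1] [11.9 85.8] 3.4 z [0.0736 0.0781 0.0827]
mat z 0.0038108422135962722
bottle [ 0.759 -0.087  0.167]
beaker [0.763 0.21  0.035]
jar [ 0.751 -0.282  0.074]
```

View pics/td0.png

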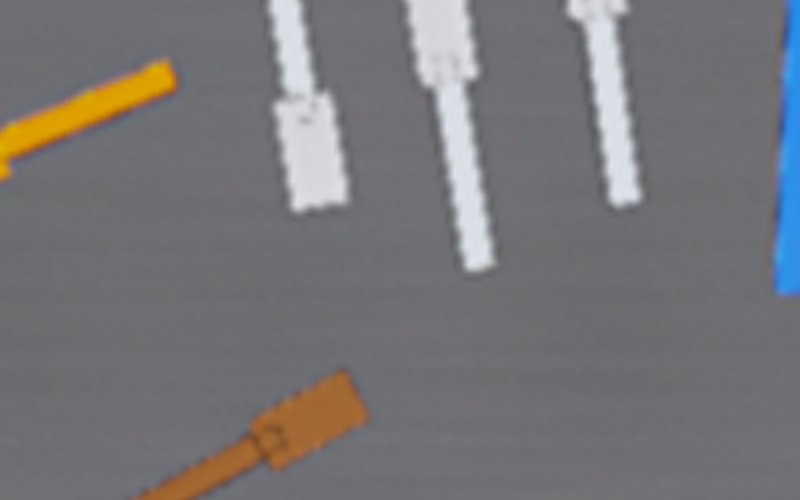

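The crop confirms A/B/C as white handles with steel blades: A's blade points toward the robot, B and C's away. The orange and brown lookalikes are clearly distinct. Now a finer fit of lid and spatulas.

```bash
cat >> h.py <<'E'
def wrap(a,p=2*np.pi): return (a+p/2)%p-p/2
def go(x,y,z,az):
    "shift/turn in tool axes to bring TCP to x,y,z with tool y at azimuth az (deg, world)"
    s=arm.observe();M=R.from_rotvec(s['ee_rot']).as_matrix()
    d=M.T@(np.array([x,y,z])-s['position'])
    cur=np.degrees(np.arctan2(M[1,1],M[0,1]))
    print('shift',d.round(4),'spin',np.radians(-wrap(az-cur,360)).round(3),'cur az',cur.round(2),'pos',s['position'].round(4),'tilt',M[:,2].round(3),'t',s['clock'],'q7',round(s['joints'][6],2))
def spat(im,box,show=True,zmin=-1):
    "box u0,u1,v0,v1: centre, axis azimuth of blade (deg) from colour projected on plane z=.007"
    u0,u1,v0,v1=box;hsv=cv2.cvtColor(im['color'],cv2.COLOR_RGB2HSV).astype(int)
    m=np.zeros(hsv.shape[:2],bool);m[v0:v1,u0:u1]=1
    m&=(hsv[...,1]<45)&(hsv[...,2]>130)
    v,u=np.nonzero(m)
    Rm=R.from_rotvec(im['rvec'].ravel()).as_matrix();C=-Rm.T@im['tvec'].ravel()
    d=np.stack([(u-im['cx'])/im['fx'],(v-im['cy'])/im['fy'],np.ones(len(u))],-1)@Rm
    P=(C+d*((max(zmin,0)+.007-C[2])/d[:,2])[:,None])[:,:2]*1000
    c0=P.mean(0);ax=np.linalg.svd(P-c0,full_matrices=False)[2][0]
    t=(P-c0)@ax
    # wide end = blade
    n=(P-c0)@np.array([-ax[1],ax[0]])
    if np.ptp(n[t<np.percentile(t,25)])>np.ptp(n[t>np.percentile(t,75)]): ax=-ax;t=-t;n=-n
    mid=(t.min()+t.max())/2; c=c0+ax*mid
    print('centre',c.round(1),'len',np.ptp(t).round(1),'az',np.degrees(np.arctan2(ax[1],ax[0])).round(2),'n',len(u))
    return c,ax
E
python3 - <<'E'
from h import *
a=load('top');w=cloud(a);b=load('side');wb=cloud(b)
for k in([180,206,210,272],[208,232,218,280],[233,258,205,265]): spat(a,k)
for im,ww,r in((a,w,(slice(180,290),slice(360,480))),(b,wb,(slice(300,420),slice(220,390)))):
    roi=np.zeros(ww.shape[:2],bool);roi[r]=1
    m=roi&(ww[...,2]>.044)
    blobs(im,m,400,ww)
    hsv=cv2.cvtColor(im['color'],cv2.COLOR_RGB2HSV).astype(int)
    blobs(im,roi&(hsv[...,2]<60)&(ww[...,2]>.06),40,ww)
    blobs(im,roi&(ww[...,2]>.02)&(ww[...,2]<.036),40,ww)
E
```

```text
centre [521.9 302.8] len 155.6 az -169.84 n 441
centre [489.6 222.3] len 153.5 az 9.07 n 432
centre [522.5 147.9] len 153.2 az 8.23 n 425
[421. 235.] 4850 rect mm [ 459.3 -344.7] [189.2 207.3] 3.4 z [0.0466 0.0508 0.0569]
[422. 233.] 132 rect mm [ 457.5 -342.1] [11.8 85.8] 3.4 z [0.0735 0.078  0.0827]
[410. 199.] 166 rect mm [ 567.4 -338.5] [20.9 70.6] 2.0 z [0.025  0.0299 0.0341]
[385. 243.] 84 rect mm [ 453.4 -245.5] [182.6   3. ] 3.4 z [0.0209 0.0274 0.0349]
[301. 374.] 10525 rect mm [ 461.4 -348. ] [189.8 204.8] 3.4 z [0.0495 0.0516 0.0688]
[301. 373.] 471 rect mm [ 459.7 -350.5] [13.9 86.9] 3.4 z [0.0699 0.079  0.0812]
[354. 360.] 331 rect mm [ 571.2 -342.5] [18.6 69.7] 2.9 z [0.0285 0.0306 0.033 ]
```

Run:
```python
from h import *
go(.48,.2,.25,3.4);go(.46,-.3465,.25,3.4);go(.46,-.3465,.16,3.4)
```

```text
shift [-0.3759 -0.2653 -0.0125] spin 1.144 cur az 68.92 pos [0.2247 0.5828 0.237 ] tilt [-0.    -0.001 -1.   ] t 0.1 q7 -0.08
shift [-0.5538 -0.7825 -0.0118] spin 1.144 cur az 68.92 pos [0.2247 0.5828 0.237 ] tilt [-0.    -0.001 -1.   ] t 0.1 q7 -0.08
shift [-0.5538 -0.7823  0.0782] spin 1.144 cur az 68.92 pos [0.2247 0.5828 0.237 ] tilt [-0.    -0.001 -1.   ] t 0.1 q7 -0.08
```

>>> {"fn": "jog_arm", "kwargs": {"moves": [[-0.376,-0.265,-0.012,0.5],[-0.376,-0.265,-0.012,0.5],[-0.376,-0.265,-0.012,1.144],[-0.376,-0.265,-0.012,1.144],[-0.376,-0.265,-0.012,1.144],[-0.376,-0.265,-0.012,1.144],[-0.376,-0.265,-0.012,1.144],[-0.554,-0.782,-0.012,1.144],[-0.554,-0.782,-0.012,1.144],[-0.554,-0.782,-0.012,1.144],[-0.554,-0.782,-0.012,1.144],[-0.554,-0.782,-0.012,1.144],[-0.554,-0.782,-0.012,1.144],[-0.554,-0.782,-0.012,1.144],[-0.554,-0.782,-0.012,1.144],[-0.554,-0.782,-0.012,1.144],[-0.554,-0.782,-0.012,1.144],[-0.554,-0.782,0.06,1.144],[-0.554,-0.782,0.06,1.144],[-0.554,-0.782,0.06,1.144]], "hand": 0.07}}

```text
clock: 2.6
position: [0.4605, -0.345, 0.1781]
ee_rot: [-2.153, -2.286, 0.0]
force: [-0.6, 0.6, 0.4]
width: 0.764
gripper_force: 0.0
```

Run:
```python
from h import *
go(.46,-.3465,.064,3.4)
im=snap('wrist','w0.png');print(im['rvec'].ravel(),im['tvec'].ravel())
w=cloud(im);hsv=cv2.cvtColor(im['color'],cv2.COLOR_RGB2HSV).astype(int)
blobs(im,(hsv[...,2]<60)&(w[...,2]>.06)&(w[...,2]<.09),40,w)
```

```text
shift [-0.0015 -0.0005  0.1141] spin 0.0 cur az 3.42 pos [ 0.4605 -0.345   0.1781] tilt [-0.001  0.001 -1.   ] t 2.6 q7 0.94
[-2.84143696 -0.08511518 -0.01171952] [-0.43891285 -0.3763035   0.22509986]
[272. 220.] 2194 rect mm [ 459.6 -346.5] [14.3 87.2] 3.4 z [0.0775 0.0793 0.0805]
```

View pics/w0.png

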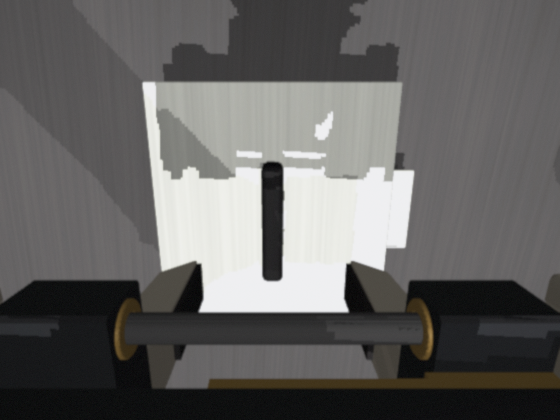

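Wrist view: the fin is centred at (272,220) between the jaws and the tab is at (399,208); this agrees with the estimate. Descending and gripping.

>>> {"fn": "jog_arm", "kwargs": {"moves": [[-0.001,0,0.06,0],[-0.001,0,0.1,0],[-0.001,0,0.114,0],[-0.001,0,0.114,0],[-0.001,0,0.114,0],[-0.001,0,0.114,0]]}}

```text
clock: 3.4
position: [0.4614, -0.3473, 0.0652]
ee_rot: [2.153, 2.284, 0.001]
force: [-0.9, 0.8, -0.2]
width: 0.766
gripper_force: 0.0
```

>>> {"fn": "jog_arm", "kwargs": {"moves": [[0,0,0,0],[0,0,0,0],[0,0,0,0],[0,0,0,0],[0,0,0,0],[0,0,0,0],[0,0,-0.02,0],[0,0,-0.06,0],[0,0,-0.1,0],[0,0,-0.1,0],[0,0,-0.1,0]], "hand": 0, "newtons": 40}}

```text
clock: 4.78
position: [0.4601, -0.346, 0.1627]
ee_rot: [-2.154, -2.285, -0.0]
force: [0.5, 0.3, -2.4]
width: 0.171
gripper_force: 40.0
```

Run:
```python
from h import *
go(.5,-.05,.16,3.4);go(.5,-.05,.032,3.4)
im=snap('wrist');a=snap('top');w=cloud(a)
m=np.zeros(w.shape[:2],bool);m[215:255,295:335]=1
for n,r in(('case tab',(slice(185,215),slice(390,435))),):
    mm=np.zeros(w.shape[:2],bool);mm[r]=1;blobs(a,mm&(w[...,2]>.022),40,w)
mm=np.zeros(w.shape[:2],bool);mm[215:280,370:475]=1;hsv=cv2.cvtColor(a['color'],cv2.COLOR_RGB2HSV).astype(int)
cv2.imwrite('pics/top1.png',cv2.resize(a['color'][170:300,160:480,::-1],None,fx=2.5,fy=2.5,interpolation=3))
print(arm.observe()['force'],arm.observe()['width'])
```

```text
shift [0.2931 0.0574 0.003 ] spin -0.0 cur az 3.39 pos [ 0.4601 -0.346   0.1627] tilt [-0.001  0.001 -1.   ] t 4.775 q7 0.96
shift [0.2929 0.0575 0.131 ] spin -0.0 cur az 3.39 pos [ 0.4601 -0.346   0.1627] tilt [-0.001  0.001 -1.   ] t 4.775 q7 0.96
[415. 203.] 998 rect mm [ 517.8 -302. ] [116.3  77.2] 79.7 z [0.1461 0.1507 0.2602]
[-0.32665371  0.29717441 -3.15831845] 0.1717942052205724
```

View pics/top1.png

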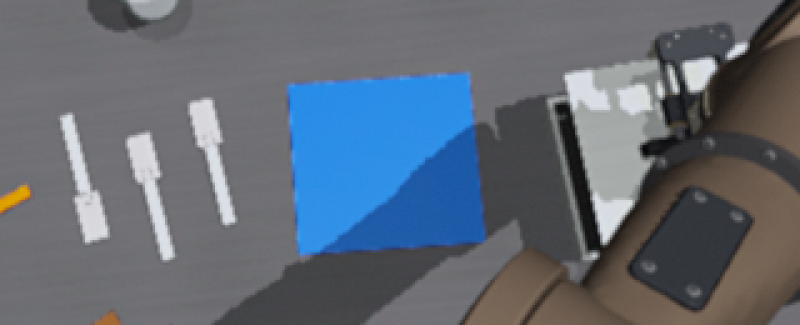

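Lid is in the gripper, lifted at crop px (620,130), and the mat is clear. Carry it over.

>>> {"fn": "jog_arm", "kwargs": {"moves": [[0.06,0.012,0,0],[0.12,0.024,0,0],[0.18,0.036,0,0],[0.24,0.047,0,0],[0.293,0.057,0,0],[0.293,0.057,0.05,0],[0.293,0.057,0.1,0],[0.293,0.057,0.122,0],[0.293,0.057,0.126,0],[0.293,0.057,0.128,0],[0.293,0.057,0.129,0],[0.293,0.057,0.13,0],[0.293,0.057,0.13,0],[0.293,0.057,0.13,0]]}}

```text
clock: 6.62
position: [0.5003, -0.0508, 0.034]
ee_rot: [2.155, 2.286, 0.001]
force: [-0.1, 0.4, -2.7]
width: 0.171
gripper_force: 40.0
```

Run:
```python
from h import *
go(.5,-.05,.032,3.4);print(st()['force'])
```

```text
shift [ 0.0008 -0.0003  0.002 ] spin -0.0 cur az 3.38 pos [ 0.5003 -0.0508  0.034 ] tilt [ 0.  0. -1.] t 6.625 q7 0.53
[-0.1391655   0.40059458 -2.71964014]
```

>>> {"fn": "jog_arm", "kwargs": {"moves": [[0,0,0.001,0],[0,0,0.002,0],[0,0,0.002,0],[0,0,0.003,0],[0,0,0.003,0]]}}

```text
clock: 7.25
position: [0.5002, -0.0509, 0.0316]
ee_rot: [-2.155, -2.285, -0.001]
force: [-4.4, 1.3, 15.0]
width: 0.176
gripper_force: 40.0
```

>>> {"fn": "jog_arm", "kwargs": {"moves": [[0,0,0,0],[0,0,0,0],[0,0,0,0],[0,0,0,0],[0,0,-0.05,0],[0,0,-0.11,0],[0,0,-0.17,0],[0,0,-0.2,0],[0,0,-0.2,0]], "hand": 0.06}}

```text
clock: 8.38
position: [0.5015, -0.0509, 0.2329]
ee_rot: [2.153, 2.284, 0.006]
force: [0.1, -0.1, 0.4]
width: 0.656
gripper_force: 0.0
```

Run:
```python
from h import *
im=snap('wrist');w=cloud(im);hsv=cv2.cvtColor(im['color'],cv2.COLOR_RGB2HSV).astype(int)
blobs(im,(hsv[...,2]<60)&(w[...,2]>.03)&(w[...,2]<.06),100,w)
blobs(im,(w[...,2]>.012)&(w[...,2]<.025),400,w)
a=snap('top')
for k in([180,206,210,272],[208,232,218,280],[233,258,205,265]): spat(a,k)
# empty case: rim measure
w=cloud(a);roi=np.zeros(w.shape[:2],bool);roi[180:290,360:480]=1
blobs(a,roi&(w[...,2]>.036),300,w);blobs(a,roi&(w[...,2]>.022),300,w)
cv2.imwrite('pics/top2.png',cv2.resize(a['color'][170:300,160:480,::-1],None,fx=2.5,fy=2.5,interpolation=3))
go(.4875,.222,.2,-81)
```

```text
[271. 193.] 1222 rect mm [500.  -50.6] [13.7 86.8] 3.6 z [0.0456 0.0474 0.0487]
[289. 371.] 146 rect mm [ 532.7 -257. ] [11.3 14.6] 3.1 z [0.0394 0.0461 0.0475]
[271. 178.] 32796 rect mm [500.3 -52.1] [189.6 203.8] 3.4 z [0.0184 0.0196 0.0209]
[498. 234.] 442 rect mm [754.4 -88.7] [65.8 26.7] 67.3 z [0.0126 0.0183 0.0243]
[249. 349.] 702 rect mm [ 484.6 -246.9] [122.6   3. ] 3.3 z [0.0127 0.0186 0.0243]
centre [521.9 302.8] len 155.6 az -169.84 n 441
centre [491.  223.1] len 151.0 az 9.11 n 366
centre [523.4 148.2] len 151.1 az 7.98 n 355
[363. 231.] 679 rect mm [388.  -63.3] [ 13.9 167.6] 76.0 z [0.6546 0.6783 0.7499]
[421. 236.] 588 rect mm [ 458.6 -344.6] [185.2 202.4] 3.4 z [0.0364 0.0404 0.0468]
[363. 231.] 679 rect mm [388.  -63.3] [ 13.9 167.6] 76.0 z [0.6546 0.6783 0.7499]
[419. 228.] 1101 rect mm [ 472.2 -344. ] [212.7 202.7] 3.4 z [0.0246 0.0368 0.0453]
shift [0.2728 0.0038 0.0304] spin 1.473 cur az 3.4 pos [ 0.4999 -0.0506  0.2303] tilt [-0.  0. -1.] t 8.475 q7 0.3
```

View pics/top2.png

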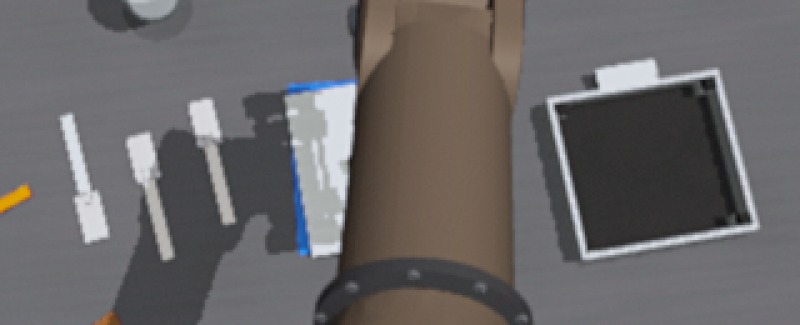

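Lid is flat on the mat and released; the case is open and empty, with its tab at the top at crop px (627,75). Spatulas A (85,180), B (150,195) and C (212,160) are undisturbed; no fourth is visible. Next, hover over C.

Run:
```python
from h import *
go(.52,.147,.2,-82)
```

```text
shift [0.196  0.0318 0.0304] spin 1.49 cur az 3.4 pos [ 0.4999 -0.0506  0.2303] tilt [-0.  0. -1.] t 8.475 q7 0.3
```

>>> {"fn": "jog_arm", "kwargs": {"moves": [[0.06,0.01,0,0.18],[0.12,0.02,0.01,0.36],[0.196,0.032,0.02,0.54],[0.196,0.032,0.03,0.72],[0.196,0.032,0.03,0.9],[0.196,0.032,0.03,1.08],[0.196,0.032,0.03,1.26],[0.196,0.032,0.03,1.44],[0.196,0.032,0.03,1.49],[0.196,0.032,0.03,1.49],[0.196,0.032,0.03,1.49]], "hand": 0.035}}

```text
clock: 9.85
position: [0.5202, 0.1465, 0.2]
ee_rot: [3.133, 0.221, -0.002]
force: [0.3, 0.2, 0.3]
width: 0.378
gripper_force: 0.0
```

```bash
cat >> h.py <<'E'
def wspat(near,f=None,zb=0.0,spread=90):
    "spatulas in the wrist view by height: find the one whose centre is nearest 'near' (mm)"
    im=snap('wrist',f);w=cloud(im);hsv=cv2.cvtColor(im['color'],cv2.COLOR_RGB2HSV).astype(int)
    m=(hsv[...,1]<45)&(hsv[...,2]>110)&(w[...,2]>zb+.0025)&(w[...,2]<zb+.015)
    m&=np.linalg.norm(w[...,:2]*1000-np.array(near),axis=-1)<spread
    n,l,s,c=cv2.connectedComponentsWithStats(m.astype(np.uint8))
    for i in range(1,n):
        if s[i,4]<150: continue
        p=w[l==i];r=cv2.minAreaRect((p[:,:2]*1000).astype(np.float32))
        h=p[p[:,2]>zb+.0075][:,:2]*1000
        rh=cv2.minAreaRect(h.astype(np.float32)) if len(h)>20 else None
        print(c[i].round(),s[i,4],'all',np.round(r[0],1),np.round(r[1],1),round(r[2],1),'handle',rh and (np.round(rh[0],1),np.round(rh[1],1),round(rh[2],1)))
    return im
E
python3 - <<'E'
from h import *
wspat((522,148),'w1.png');go(.52,.147,.2,-82)
E
```

```text
[274. 174.] 2957 all [523.1 144.4] [148.7  27.4] 8.8 handle (array([501.9, 141.7]), array([105.6,  13.9]), 7.8)
[195. 187.] 1939 all [508.9 223.3] [113.4  27.1] 5.5 handle (array([487.2, 218.6]), array([70.4, 14. ]), 9.5)
shift [-0.0002 -0.0005  0.0002] spin 0.001 cur az -81.95 pos [0.5203 0.1465 0.2002] tilt [-0.001 -0.    -1.   ] t 9.9 q7 -1.3
```

View pics/w1.png

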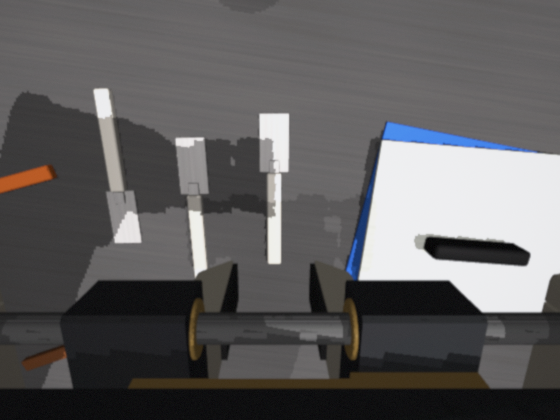

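C lies at (274,174) in the wrist view, between the jaws. Its centre is (523.1,144.4) mm, az about 8.3°.

Run:
```python
from h import *
go(.5181,.1437,.013,-81.7)
```

```text
shift [-0.0024  0.0024  0.1872] spin -0.004 cur az -81.95 pos [0.5203 0.1465 0.2002] tilt [-0.001 -0.    -1.   ] t 9.9 q7 -1.3
```

>>> {"fn": "jog_arm", "kwargs": {"moves": [[-0.002,0.002,0.06,0],[-0.002,0.002,0.12,0],[-0.002,0.002,0.165,0],[-0.002,0.002,0.18,0],[-0.002,0.002,0.187,0],[-0.002,0.002,0.187,0],[-0.002,0.002,0.187,0],[-0.002,0.002,0.187,0]]}}

```text
clock: 10.9
position: [0.5194, 0.1448, 0.0147]
ee_rot: [-3.133, -0.22, -0.002]
force: [-0.4, -0.2, 0.4]
width: 0.384
gripper_force: 0.0
```

>>> {"fn": "jog_arm", "kwargs": {"moves": [[0,0,0,0],[0,0,0,0],[0,0,0,0],[0,0,0,0],[0,0,0,0],[0,0,-0.02,0],[0,0,-0.08,0],[0,0,-0.14,0],[0,0,-0.14,0],[0,0,-0.14,0]], "hand": 0, "newtons": 20}}

```text
clock: 12.15
position: [0.5185, 0.1447, 0.1542]
ee_rot: [-3.133, -0.22, -0.0]
force: [-1.7, 1.0, -0.6]
width: 0.147
gripper_force: 20.0
```

```bash
cat > plan.py <<'E'
from h import *
import sys
# slot target: TCP for grasp at local x=-5, slot y
C=np.array([.4594,-.3464]);th=np.radians(3.4);e=np.array([np.cos(th),np.sin(th)]);n=np.array([-e[1],e[0]])
def slot(y,z,x=-.004): p=C+e*(x-.005)+n*y; go(p[0],p[1],z,-86.6)
E
python3 - <<'E'
from plan import *
print(st()['width'],st()['gripper_force']);slot(-.05,.15);slot(-.05,.019)
E
```

```text
0.14738568599910173 19.997110068798065
shift [-0.14    0.5271  0.0037] spin 0.081 cur az -81.98 pos [0.5185 0.1447 0.1542] tilt [ 0.     0.001 -1.   ] t 12.15 q7 -1.24
shift [-0.1401  0.5272  0.1347] spin 0.081 cur az -81.98 pos [0.5185 0.1447 0.1542] tilt [ 0.     0.001 -1.   ] t 12.15 q7 -1.24
```

Gripped (14 mm). Carrying C to slot y=-50.

>>> {"fn": "jog_arm", "kwargs": {"moves": [[-0.014,0.053,0,0.02],[-0.029,0.108,0,0.04],[-0.044,0.163,0,0.06],[-0.058,0.218,0,0.081],[-0.073,0.274,0,0.081],[-0.088,0.33,0,0.081],[-0.102,0.385,0,0.081],[-0.117,0.44,0,0.081],[-0.13,0.49,0,0.081],[-0.14,0.527,0,0.081],[-0.14,0.527,0.03,0.081],[-0.14,0.527,0.06,0.081],[-0.14,0.527,0.06,0.081],[-0.14,0.527,0.06,0.081]]}}

```text
clock: 13.9
position: [0.4534, -0.3971, 0.094]
ee_rot: [-3.14, -0.092, 0.001]
force: [0.1, 0.1, -0.2]
width: 0.147
gripper_force: 20.0
```

Run:
```python
from plan import *
slot(-.05,.02)
im=snap('wrist','w2.png');w=cloud(im)
m=(w[...,2]>.037)&(w[...,2]<.05)
p=w[m][:,:2]*1000;p=p[np.linalg.norm(p-C*1000,axis=1)<150];print(cv2.minAreaRect(p.astype(np.float32)))
```

```text
shift [ 0.0001 -0.0002  0.074 ] spin -0.001 cur az -86.65 pos [ 0.4534 -0.3971  0.094 ] tilt [-0.001  0.    -1.   ] t 13.9 q7 -0.31
((458.6063232421875, -348.1145324707031), (185.21060180664062, 201.12506103515625), 3.3838136196136475)
```

View pics/w2.png

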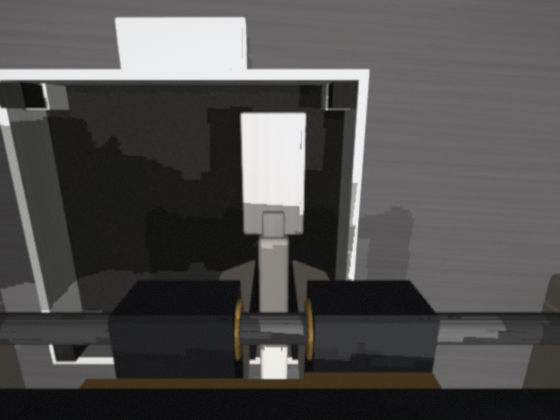

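Wrist view: held spatula (blade at 273,170) is aligned with the case, blade toward the tab (182,45), and clear of the walls.

>>> {"fn": "jog_arm", "kwargs": {"moves": [[0,0,0.04,0],[0,0,0.06,0],[0,0,0.07,0],[0,0,0.073,0],[0,0,0.0745,0],[0,0,0.0745,0],[0,0,0.0745,0]]}}

```text
clock: 14.82
position: [0.4538, -0.3971, 0.0197]
ee_rot: [3.14, 0.092, 0.001]
force: [0.4, -0.3, -0.7]
width: 0.149
gripper_force: 20.0
```

Run:
```python
from plan import *
slot(-.05,.019);print(st()['force'])
```

```text
shift [-0.0004 -0.0003  0.0007] spin -0.001 cur az -86.63 pos [ 0.4538 -0.3971  0.0197] tilt [ 0.001 -0.    -1.   ] t 14.825 q7 -0.24
[ 0.42111142 -0.34097127 -0.71508555]
```

>>> {"fn": "jog_arm", "kwargs": {"moves": [[0,0,0.0005,0],[0,0,0.0005,0],[0,0,0.0005,0],[0,0,-0.03,0],[0,0,-0.09,0],[0,0,-0.15,0],[0,0,-0.17,0],[0,0,-0.17,0]], "hand": 0.026}}

```text
clock: 15.82
position: [0.4542, -0.3973, 0.1903]
ee_rot: [3.139, 0.093, 0.004]
force: [-0.4, 0.2, -1.0]
width: 0.283
gripper_force: 0.0
```

Run:
```python
from plan import *
wspat((458,-397),zb=.005)
a=snap('top');spat(a,[208,232,218,280]);spat(a,[180,206,210,272])
go(.488,.2195,.2,-81)
```

```text
[273. 177.] 3288 all [ 458.6 -398.4] [149.8  28.3] 4.0 handle (array([ 448.4, -398.6]), array([129.4,  13.8]), 3.7)
[273. 278.] 278 all [ 374.2 -403.3] [ 1.7 50.7] 3.8 handle (array([ 374.2, -403.2]), array([ 1.5, 50.4]), 3.6)
centre [489.7 222.3] len 153.8 az 9.1 n 434
centre [521.9 302.8] len 155.6 az -169.85 n 440
shift [ 0.0709 -0.6125 -0.0112] spin -0.098 cur az -86.61 pos [ 0.4534 -0.3961  0.1879] tilt [-0.001  0.002 -1.   ] t 15.925 q7 -0.39
```

C is down in the case at (458.6,-398.4), az 3.7°. Next, B.

>>> {"fn": "jog_arm", "kwargs": {"moves": [[0.007,-0.061,-0.011,-0.02],[0.014,-0.122,-0.011,-0.04],[0.021,-0.183,-0.011,-0.06],[0.028,-0.244,-0.011,-0.08],[0.035,-0.305,-0.011,-0.098],[0.042,-0.366,-0.011,-0.098],[0.049,-0.427,-0.011,-0.098],[0.056,-0.488,-0.011,-0.098],[0.063,-0.549,-0.011,-0.098],[0.07,-0.612,-0.011,-0.098],[0.071,-0.612,-0.011,-0.098],[0.071,-0.612,-0.011,-0.098],[0.071,-0.612,-0.011,-0.098]], "hand": 0.035}}

```text
clock: 17.55
position: [0.4883, 0.2164, 0.1997]
ee_rot: [3.132, 0.242, -0.002]
force: [-0.0, -0.7, -0.7]
width: 0.382
gripper_force: 0.0
```

Run:
```python
from plan import *
wspat((490,220));go(.485,.219,.0135,-81)
```

```text
[194. 185.] 1799 all [493.1 294.8] [90.2 28.2] 10.1 handle (array([514.4, 298.3]), array([47.2, 13.9]), 9.2)
[262. 208.] 2263 all [460.8 221.8] [122.2  27.3] 7.6 handle (array([438.6, 219.2]), array([77.7, 13.6]), 8.0)
shift [-0.0029 -0.0031  0.1865] spin -0.003 cur az -81.18 pos [0.4885 0.2165 0.2   ] tilt [-0.001 -0.    -1.   ] t 17.6 q7 -1.45
```

B seems to have shifted (far end at about 521 instead of 565 mm). Checking with the top camera.

Run:
```python
from plan import *
a=snap('top');w=load('wrist')
t=topdown(a,0.007,.35,.62,.12,.36,1200);cv2.imwrite('pics/c3.png',np.hstack([cv2.resize(t,(288,324)),cv2.resize(w['color'],(432,324))])[:,:,::-1])
```

```text
(no output)
```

View pics/c3.png

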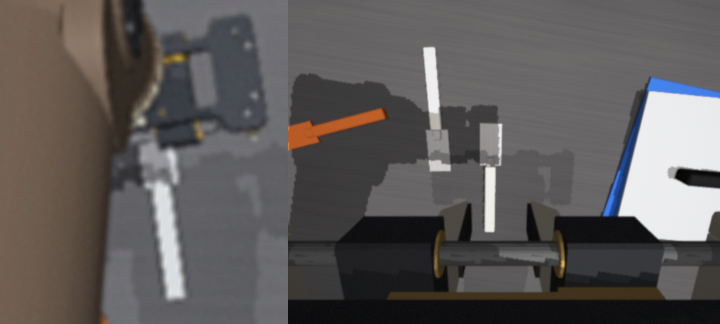

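Confirmed: B was nudged about 45 mm toward the robot. In the left panel its handle end is at (175,298); in the wrist panel its blade is at (490,143). Re-hover and re-measure.

Run:
```python
from plan import *
go(.442,.2195,.2,-82)
```

```text
shift [-0.0456 -0.0099  0.0001] spin 0.015 cur az -81.16 pos [0.4886 0.2167 0.2001] tilt [-0.  0. -1.] t 17.65 q7 -1.45
```

>>> {"fn": "jog_arm", "kwargs": {"moves": [[-0.046,-0.01,0,0.014],[-0.046,-0.01,0,0.014],[-0.046,-0.01,0,0.014],[-0.046,-0.01,0,0.014]]}}

```text
clock: 18.15
position: [0.4426, 0.2205, 0.2006]
ee_rot: [-3.133, -0.222, -0.002]
force: [1.0, -0.8, 0.1]
width: 0.381
gripper_force: 0.0
```

Run:
```python
from plan import *
wspat((450,220));go(.442,.2195,.0135,-82)
```

```text
[273. 173.] 2996 all [447.1 220.3] [149.5  27.5] 7.4 handle (array([425.9, 217.3]), array([106.5,  13.6]), 7.7)
[205. 153.] 1450 all [477.2 291.8] [56.9 27.7] 9.0 handle (array([497.2, 291.6]), array([ 8.1, 17.6]), 60.5)
shift [-0.0008  0.0009  0.1869] spin 0.002 cur az -81.88 pos [0.4425 0.2205 0.2004] tilt [ 0.001  0.    -1.   ] t 18.2 q7 -1.54
```

B's centre is (447.1,220.3), az 7.6°; the target is confirmed.

>>> {"fn": "jog_arm", "kwargs": {"moves": [[-0.001,0.001,0.06,0],[-0.001,0.001,0.12,0],[-0.001,0.001,0.165,0],[-0.001,0.001,0.18,0],[-0.001,0.001,0.187,0],[-0.001,0.001,0.187,0],[-0.001,0.001,0.187,0],[-0.001,0.001,0.187,0]]}}

```text
clock: 19.2
position: [0.4412, 0.2203, 0.0141]
ee_rot: [-3.132, -0.225, -0.002]
force: [0.6, 0.3, -0.6]
width: 0.382
gripper_force: 0.0
```

>>> {"fn": "jog_arm", "kwargs": {"moves": [[0,0,0,0],[0,0,0,0],[0,0,0,0],[0,0,0,0],[0,0,0,0],[0,0,-0.02,0],[0,0,-0.08,0],[0,0,-0.14,0],[0,0,-0.14,0],[0,0,-0.14,0]], "hand": 0, "newtons": 20}}

```text
clock: 20.45
position: [0.4401, 0.22, 0.1528]
ee_rot: [-3.133, -0.225, 0.001]
force: [-1.1, -0.4, -0.5]
width: 0.147
gripper_force: 20.0
```

Run:
```python
from plan import *
print(st()['width'],st()['gripper_force']);slot(0.0,.15);slot(0.0,.02)
```

```text
0.1473323357801579 19.99977171421051
shift [-0.0708  0.5626  0.0026] spin 0.084 cur az -81.79 pos [0.4401 0.22   0.1528] tilt [-0.001  0.    -1.   ] t 20.45 q7 -1.46
shift [-0.0707  0.5626  0.1326] spin 0.084 cur az -81.79 pos [0.4401 0.22   0.1528] tilt [-0.001  0.    -1.   ] t 20.45 q7 -1.46
```

>>> {"fn": "jog_arm", "kwargs": {"moves": [[0.03,0.055,0,0.02],[0.03,0.11,0,0.04],[0.02,0.165,0,0.06],[0,0.22,0,0.084],[-0.02,0.278,0,0.084],[-0.035,0.335,0,0.084],[-0.05,0.395,0,0.084],[-0.06,0.455,0,0.084],[-0.07,0.515,0,0.084],[-0.071,0.562,0,0.084],[-0.071,0.562,0.03,0.084],[-0.071,0.562,0.07,0.084],[-0.071,0.562,0.07,0.084],[-0.071,0.562,0.07,0.084],[-0.071,0.562,0.07,0.084]]}}

```text
clock: 22.32
position: [0.451, -0.3471, 0.0844]
ee_rot: [3.139, 0.092, 0.002]
force: [0.6, 0.2, 0.3]
width: 0.148
gripper_force: 20.0
```

Run:
```python
from plan import *
slot(0,.02)
```

```text
shift [-0.0006 -0.0003  0.0644] spin -0.001 cur az -86.63 pos [ 0.451  -0.3471  0.0844] tilt [ 0.001 -0.001 -1.   ] t 22.325 q7 -0.36
```

>>> {"fn": "jog_arm", "kwargs": {"moves": [[0,0,0.04,0],[0,0,0.057,0],[0,0,0.062,0],[0,0,0.065,0],[0,0,0.065,0],[0,0,0.065,0]]}}

```text
clock: 23.08
position: [0.4508, -0.3469, 0.0188]
ee_rot: [3.14, 0.092, 0.001]
force: [0.3, -0.0, 0.3]
width: 0.148
gripper_force: 20.0
```

>>> {"fn": "jog_arm", "kwargs": {"moves": [[0,0,0,0],[0,0,0,0],[0,0,0,0],[0,0,-0.03,0],[0,0,-0.09,0],[0,0,-0.15,0],[0,0,-0.17,0],[0,0,-0.17,0]], "hand": 0.026}}

```text
clock: 24.08
position: [0.4511, -0.3472, 0.1896]
ee_rot: [3.139, 0.093, 0.004]
force: [-0.7, 0.5, 0.0]
width: 0.286
gripper_force: 0.0
```

Run:
```python
from plan import *
wspat((458,-370),zb=.005)
a=snap('top');spat(a,[180,206,210,272])
go(.526,.2995,.2,100)
```

```text
[273. 174.] 3279 all [ 457.5 -348.2] [148.3  28.3] 4.0 handle (array([ 436.3, -349.5]), array([105.6,  13.6]), 3.0)
[327. 175.] 3266 all [ 459.4 -398.2] [148.4  28.1] 3.6 handle (array([ 437.7, -399.5]), array([104.9,  14.3]), 3.5)
centre [521.9 302.8] len 155.6 az -169.84 n 441
shift [ 0.1138 -0.64   -0.0121] spin 3.026 cur az -86.62 pos [ 0.4502 -0.346   0.1873] tilt [-0.001  0.001 -1.   ] t 24.175 q7 -0.47
```

>>> {"fn": "jog_arm", "kwargs": {"moves": [[0,-0.06,-0.012,-0.18],[0.01,-0.12,-0.012,-0.36],[0.02,-0.18,-0.012,-0.54],[0.03,-0.24,-0.012,-0.72],[0.04,-0.3,-0.012,-0.9],[0.05,-0.36,-0.012,-1.08],[0.06,-0.42,-0.012,-1.26],[0.08,-0.48,-0.012,-1.44],[0.09,-0.54,-0.012,-1.62],[0.114,-0.6,-0.012,-1.8],[0.114,-0.64,-0.012,-1.98],[0.114,-0.64,-0.012,-2.16],[0.114,-0.64,-0.012,-2.34],[0.114,-0.64,-0.012,-2.52],[0.114,-0.64,-0.012,-2.7],[0.114,-0.64,-0.012,-2.88],[0.114,-0.64,-0.012,-3.06],[0.114,-0.64,-0.012,-3.24],[0.114,-0.64,-0.012,-3.257],[0.114,-0.64,-0.012,-3.257]], "hand": 0.035}}

```text
clock: 26.68
position: [0.5262, 0.2987, 0.1992]
ee_rot: [0.267, -3.129, 0.001]
force: [0.3, -0.1, 0.6]
width: 0.385
gripper_force: 0.0
```

Run:
```python
from plan import *
wspat((522,300));go(.526,.2995,.0135,100)
```

```text
[277. 175.] 3006 all [522.2 300.9] [149.8  28.2] 10.5 handle (array([543.8, 303.8]), array([106.1,  13.6]), 9.6)
shift [-0.      0.0008  0.186 ] spin -0.004 cur az 99.79 pos [0.5263 0.2988 0.1995] tilt [-0.001 -0.    -1.   ] t 26.725 q7 1.17
```

>>> {"fn": "jog_arm", "kwargs": {"moves": [[-0.001,0.003,0.06,0],[-0.001,0.003,0.12,0],[-0.001,0.003,0.165,0],[-0.001,0.003,0.18,0],[-0.001,0.003,0.1865,0],[-0.001,0.003,0.1865,0],[-0.001,0.003,0.1865,0],[-0.001,0.003,0.1865,0]]}}

```text
clock: 27.72
position: [0.5277, 0.3025, 0.0149]
ee_rot: [-0.273, 3.128, 0.002]
force: [-0.1, 0.8, 1.2]
width: 0.382
gripper_force: 0.0
```

>>> {"fn": "jog_arm", "kwargs": {"moves": [[0,0,0,0],[0,0,0,0],[0,0,0,0],[0,0,0,0],[0,0,0,0],[0,0,-0.02,0],[0,0,-0.08,0],[0,0,-0.14,0],[0,0,-0.14,0],[0,0,-0.14,0]], "hand": 0, "newtons": 20}}

```text
clock: 28.98
position: [0.5267, 0.3019, 0.1533]
ee_rot: [0.273, -3.129, 0.0]
force: [-0.4, -0.7, -0.4]
width: 0.153
gripper_force: 20.0
```

Run:
```python
from plan import *
print(st()['width'],st()['gripper_force']);slot(.05,.15);slot(.05,.02)
```

```text
0.15321658463744828 19.9979630112648
shift [ 0.1819 -0.5761  0.0035] spin -3.027 cur az 99.98 pos [0.5267 0.3019 0.1533] tilt [-0. -0. -1.] t 28.975 q7 1.17
shift [ 0.1819 -0.5761  0.1335] spin -3.027 cur az 99.98 pos [0.5267 0.3019 0.1533] tilt [-0. -0. -1.] t 28.975 q7 1.17
```

>>> {"fn": "jog_arm", "kwargs": {"moves": [[0.02,-0.05,0,0.18],[0.03,-0.1,0,0.36],[0.05,-0.15,0,0.54],[0.07,-0.2,0,0.72],[0.08,-0.25,0,0.9],[0.1,-0.3,0,1.08],[0.12,-0.35,0,1.26],[0.13,-0.4,0,1.44],[0.15,-0.45,0,1.62],[0.16,-0.5,0,1.8],[0.182,-0.55,0,1.98],[0.182,-0.576,0,2.16],[0.182,-0.576,0,2.34],[0.182,-0.576,0,2.52],[0.182,-0.576,0,2.7],[0.182,-0.576,0,2.88],[0.182,-0.576,0,3.06],[0.182,-0.576,0,3.24],[0.182,-0.576,0,3.256],[0.182,-0.576,0,3.256]]}}

```text
clock: 31.48
position: [0.4471, -0.2965, 0.1529]
ee_rot: [-3.14, -0.099, 0.003]
force: [-0.4, 0.4, 0.2]
width: 0.144
gripper_force: 20.0
```

Run:
```python
from plan import *
slot(.05,.0205);wspat((458,-340),'w4.png',zb=.005)
```

```text
shift [0.0005 0.0005 0.1324] spin 0.004 cur az -86.38 pos [ 0.4471 -0.2965  0.1529] tilt [-0.002  0.    -1.   ] t 31.475 q7 -0.43
[335. 177.] 4040 all [ 459.3 -347.9] [144.4  28.2] 3.5 handle (array([ 438.1, -349. ]), array([102. ,  14.3]), 3.4)
[394. 181.] 3753 all [ 461.7 -398.2] [143.1  28.6] 3.8 handle (array([ 440.1, -399.4]), array([99.9, 14.6]), 3.4)
```

View pics/w4.png

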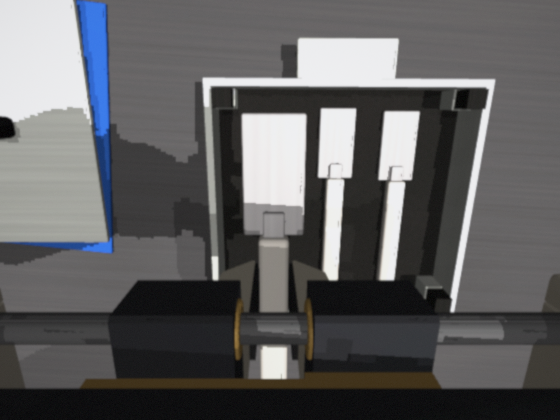

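B and C lie in the case (337,145) and (400,145); A is held at (273,170), blade to the tab and parallel. Lowering.

>>> {"fn": "jog_arm", "kwargs": {"moves": [[0,0,0.06,0.003],[0,0,0.1,0.003],[0,0,0.12,0.003],[0,0,0.128,0.003],[0,0,0.132,0.003],[0,0,0.133,0.003],[0,0,0.133,0.003]]}}

```text
clock: 32.4
position: [0.4481, -0.2969, 0.0214]
ee_rot: [3.14, 0.089, 0.002]
force: [0.3, 0.2, -1.2]
width: 0.149
gripper_force: 20.0
```

>>> {"fn": "jog_arm", "kwargs": {"moves": [[0,0,0,0],[0,0,0,0],[0,0,0,0],[0,0,-0.03,0],[0,0,-0.09,0],[0,0,-0.15,0],[0,0,-0.19,0],[0,0,-0.19,0],[0,0,-0.19,0]], "hand": 0.026}}

```text
clock: 33.52
position: [0.4475, -0.2962, 0.2101]
ee_rot: [-3.139, -0.09, 0.0]
force: [-0.4, -0.1, 0.1]
width: 0.282
gripper_force: 0.0
```

Run:
```python
from plan import *
im=wspat((458,-345),zb=.005)
w=cloud(im);m=(w[...,2]>.037)&(w[...,2]<.05)
p=w[m][:,:2]*1000;p=p[np.linalg.norm(p-C*1000,axis=1)<150];print(cv2.minAreaRect(p.astype(np.float32)))
a=snap('top');w=cloud(a);roi=np.zeros(w.shape[:2],bool);roi[180:290,260:370]=1
blobs(a,roi&(w[...,2]>.012)&(w[...,2]<.028),800,w)
hsv=cv2.cvtColor(a['color'],cv2.COLOR_RGB2HSV).astype(int);blobs(a,roi&(w[...,2]>.035)&(w[...,2]<.06),40,w)
go(.5,-.0505,.2,3.5)
```

```text
[325. 170.] 2988 all [ 457.3 -347.6] [149.6  28.2] 3.1 handle (array([ 435.8, -349.2]), array([106.5,  14.1]), 3.4)
[376. 172.] 2849 all [ 459.3 -398.3] [147.7  28.4] 3.8 handle (array([ 437.7, -399.5]), array([104.5,  14.6]), 3.5)
[275. 172.] 2873 all [ 452.1 -297.8] [149.  28.] 2.8 handle (array([ 430.9, -299.7]), array([106.5,  13.4]), 3.0)
((458.39898681640625, -348.6900939941406), (185.77175903320312, 200.9557342529297), 3.2799952030181885)
[313. 234.] 4337 rect mm [499.8 -48.9] [189.9 204.3] 3.5 z [0.0145 0.0187 0.0232]
[314. 232.] 187 rect mm [499.2 -48.7] [16.5 89.5] 3.8 z [0.0383 0.046  0.0511]
shift [ 0.0667 -0.2422  0.0097] spin -1.575 cur az -86.75 pos [ 0.4471 -0.2961  0.2096] tilt [-0.002  0.001 -1.   ] t 33.625 q7 -0.5
```

All three spatulas are in the case: parallel, flat, blades at the tab. The lid is still where I left it. Now fetch it.

>>> {"fn": "jog_arm", "kwargs": {"moves": [[0.01,-0.05,0,-0.18],[0.02,-0.1,0,-0.36],[0.04,-0.15,0,-0.54],[0.06,-0.2,0,-0.72],[0.067,-0.242,0,-0.9],[0.067,-0.242,0,-1.08],[0.067,-0.242,0,-1.26],[0.067,-0.242,0.01,-1.44],[0.067,-0.242,0.04,-1.575],[0.067,-0.242,0.04,-1.575],[0.067,-0.242,0.04,-1.575]], "hand": 0.07}}

```text
clock: 35.0
position: [0.5008, -0.0517, 0.1709]
ee_rot: [-2.157, -2.284, 0.001]
force: [-0.1, 0.5, -0.2]
width: 0.763
gripper_force: 0.0
```

Run:
```python
from plan import *
im=snap('wrist');w=cloud(im);hsv=cv2.cvtColor(im['color'],cv2.COLOR_RGB2HSV).astype(int)
blobs(im,(hsv[...,2]<60)&(w[...,2]>.03)&(w[...,2]<.06),300,w)
blobs(im,(w[...,2]>.012)&(w[...,2]<.025),2400,w)
go(.5002,-.0509,.033,3.4)
```

```text
[273. 208.] 1823 rect mm [499.9 -50.2] [13.7 86.3] 3.6 z [0.0457 0.0473 0.0485]
[273. 184.] 44779 rect mm [500.2 -52.5] [189.5 204. ] 3.3 z [0.0185 0.0196 0.0208]
shift [ 0.0008 -0.0009  0.1383] spin -0.001 cur az 3.32 pos [ 0.5011 -0.0516  0.1713] tilt [ 0. -0. -1.] t 35.05 q7 0.37
```

>>> {"fn": "jog_arm", "kwargs": {"moves": [[0.001,-0.001,0.06,0],[0.001,-0.001,0.11,0],[0.001,-0.001,0.13,0],[0.001,-0.001,0.138,0],[0.001,-0.001,0.138,0],[0.001,-0.001,0.138,0],[0.001,-0.001,0.138,0]]}}

```text
clock: 35.92
position: [0.5005, -0.0503, 0.0336]
ee_rot: [2.152, 2.287, 0.002]
force: [-0.1, -0.4, -0.5]
width: 0.764
gripper_force: 0.0
```

>>> {"fn": "jog_arm", "kwargs": {"moves": [[0,0,0,0],[0,0,0,0],[0,0,0,0],[0,0,0,0],[0,0,0,0],[0,0,0,0],[0,0,-0.02,0],[0,0,-0.08,0],[0,0,-0.13,0],[0,0,-0.13,0],[0,0,-0.13,0]], "hand": 0, "newtons": 50}}

```text
clock: 37.3
position: [0.499, -0.0499, 0.1618]
ee_rot: [-2.151, -2.288, 0.001]
force: [0.4, 0.3, -3.3]
width: 0.171
gripper_force: 50.0
```

Run:
```python
from plan import *
go(.4595,-.3463,.16,3.4);go(.4595,-.3463,.07,3.4);print(st()['gripper_force'],st()['force'],st()['width'])
a=snap('top');w=cloud(a);roi=np.zeros(w.shape[:2],bool);roi[180:290,380:480]=1
```

```text
shift [-0.2934 -0.0576  0.0017] spin 0.002 cur az 3.53 pos [ 0.499  -0.0499  0.1618] tilt [-0.001  0.001 -1.   ] t 37.3 q7 0.39
shift [-0.2935 -0.0575  0.0917] spin 0.002 cur az 3.53 pos [ 0.499  -0.0499  0.1618] tilt [-0.001  0.001 -1.   ] t 37.3 q7 0.39
49.998722076416016 [ 0.35129023  0.33135464 -3.30532834] 0.1708388778087779
```

>>> {"fn": "jog_arm", "kwargs": {"moves": [[-0.06,-0.012,0,0],[-0.12,-0.024,0,0],[-0.18,-0.036,0,0],[-0.24,-0.048,0,0],[-0.293,-0.0575,0,0.002],[-0.293,-0.0575,0.03,0.002],[-0.293,-0.0575,0.065,0.002],[-0.293,-0.0575,0.065,0.002],[-0.293,-0.0575,0.065,0.002],[-0.293,-0.0575,0.065,0.002]]}}

```text
clock: 38.6
position: [0.4608, -0.3468, 0.0988]
ee_rot: [2.154, 2.285, 0.001]
force: [-0.6, 0.2, -2.7]
width: 0.169
gripper_force: 50.0
```

Run:
```python
from plan import *
go(.4595,-.3465,.07,3.4)
s=snap('side');w=cloud(s);roi=np.zeros(w.shape[:2],bool);roi[280:420,200:400]=1
cv2.imwrite('pics/s5.png',cv2.resize(s['color'][270:420,200:400,::-1],None,fx=3,fy=3,interpolation=3))
blobs(s,roi&(w[...,2]>.07)&(w[...,2]<.08),400,w)
im=snap('wrist');w=cloud(im);blobs(im,(w[...,2]>.068)&(w[...,2]<.083),2000,w)
```

```text
shift [ 0.0004 -0.0014  0.0288] spin -0.0 cur az 3.39 pos [ 0.4608 -0.3468  0.0988] tilt [ 0.001 -0.001 -1.   ] t 38.6 q7 1.05
```

View pics/s5.png

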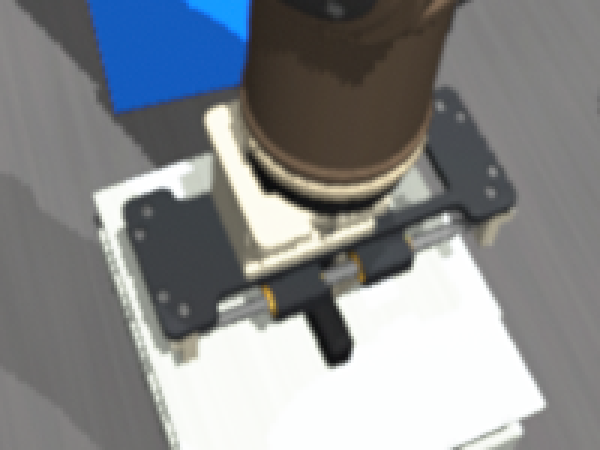

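The lid is held level over the case, with the fin at (330,340) under the jaws. Lowering onto the seals.

>>> {"fn": "jog_arm", "kwargs": {"moves": [[0,-0.001,0.01,0],[0,-0.001,0.018,0],[0,-0.001,0.024,0],[0,-0.001,0.028,0],[0,-0.001,0.031,0],[0,-0.001,0.033,0],[0,-0.001,0.034,0],[0,-0.001,0.034,0]]}}

```text
clock: 39.7
position: [0.4592, -0.3465, 0.0644]
ee_rot: [2.155, 2.286, 0.001]
force: [-2.3, 2.6, 4.8]
width: 0.173
gripper_force: 50.0
```

Run:
```python
from plan import *
go(.4595,-.3465,.0585,3.4);print(st()['force'],st()['ft_torque'])
```

```text
shift [0.     0.0003 0.0059] spin -0.001 cur az 3.37 pos [ 0.4592 -0.3465  0.0644] tilt [ 0.001  0.    -1.   ] t 39.7 q7 1.08
[-2.32226913  2.57195218  4.81458646] [ 0.33117028  0.55858402 -0.06499322]
```

On the seals as expected (z 64.4 mm, rising contact force). Pressing down with the grip held, in small steps.

>>> {"fn": "jog_arm", "kwargs": {"moves": [[0,0,0.001,0],[0,0,0.002,0],[0,0,0.003,0],[0,0,0.004,0],[0,0,0.005,0],[0,0,0.006,0],[0,0,0.0065,0],[0,0,0.0065,0]]}}

```text
clock: 40.7
position: [0.4592, -0.3465, 0.0587]
ee_rot: [2.155, 2.285, 0.002]
force: [-4.7, 4.2, 15.9]
width: 0.171
gripper_force: 50.0
```

Run:
```python
from plan import *
go(.4595,-.3465,.0585,3.4);print(st()['force'],st()['ft_torque'])
```

```text
shift [-0.      0.0002  0.0002] spin -0.001 cur az 3.36 pos [ 0.4592 -0.3465  0.0587] tilt [ 0.001  0.001 -1.   ] t 40.7 q7 1.09
[-4.66428481  4.23916023 15.92728289] [0.86888312 1.24279342 0.02319963]
```

Moved 5.7 mm; push a bit more for firm contact on the rim.

>>> {"fn": "jog_arm", "kwargs": {"moves": [[0,0,0.001,0],[0,0,0.0015,0],[0,0,0.002,0],[0,0,0.002,0]]}}

```text
clock: 41.2
position: [0.4592, -0.3465, 0.0586]
ee_rot: [2.155, 2.285, 0.004]
force: [-10.7, 10.6, 42.7]
width: 0.172
gripper_force: 50.0
```

Run:
```python
from plan import *
go(.4595,-.3465,.0585,3.4);print(st()['force'],st()['ft_torque'])
```

```text
shift [-0.      0.0003  0.0001] spin -0.001 cur az 3.35 pos [ 0.4592 -0.3465  0.0586] tilt [ 0.003  0.002 -1.   ] t 41.2 q7 1.09
[-10.72344278  10.59584774  42.67052773] [2.18828464 2.63117956 0.02206118]
```

Hard stop: the force rises to 43 N with no motion, so the lid is home. Relax, release, back off.

>>> {"fn": "jog_arm", "kwargs": {"moves": [[0,0,-0.001,0],[0,0,-0.002,0],[0,0,-0.0025,0],[0,0,-0.0025,0]]}}

```text
clock: 41.7
position: [0.4592, -0.3465, 0.0587]
ee_rot: [2.155, 2.285, 0.001]
force: [-2.8, 2.3, 10.1]
width: 0.172
gripper_force: 50.0
```

>>> {"fn": "jog_arm", "kwargs": {"moves": [[0,0,0,0],[0,0,0,0],[0,0,0,0],[0,0,0,0],[0,0,-0.03,0],[0,0,-0.08,0],[0,0,-0.14,0],[0,0,-0.16,0],[0,0,-0.16,0],[0,0,-0.16,0]], "hand": 0.06}}

```text
clock: 42.95
position: [0.4589, -0.3459, 0.2167]
ee_rot: [-2.154, -2.285, 0.0]
force: [-0.1, 0.7, -0.6]
width: 0.652
gripper_force: 0.0
```

Run:
```python
from plan import *
im=snap('wrist','w6.png');w=cloud(im);hsv=cv2.cvtColor(im['color'],cv2.COLOR_RGB2HSV).astype(int)
blobs(im,(hsv[...,2]<60)&(w[...,2]>.06)&(w[...,2]<.09),300,w)
m=(w[...,2]>.038)&(w[...,2]<.056)&(hsv[...,2]>100);blobs(im,m,3000,w)
n,l,s,c=cv2.connectedComponentsWithStats(m.astype(np.uint8));i=1+np.argmax(s[1:,4]);p=w[l==i]
A=np.c_[p[:,:2]-[.4594,-.3465],np.ones(len(p))]
for _ in range(3):
    k=np.linalg.lstsq(A,p[:,2],rcond=None)[0];g=abs(p[:,2]-A@k)<.0015;A,p=A[g],p[g]
print('plane tilt,z',k)
blobs(im,(w[...,2]>.02)&(w[...,2]<.035)&(hsv[...,2]>100),300,w)
print(st()['force'],st()['clock'])
```

```text
[274. 205.] 1585 rect mm [ 459.4 -346.4] [13.9 86.4] 3.1 z [0.0716 0.0734 0.0746]
[274. 183.] 39422 rect mm [ 459.5 -348.9] [189.6 204. ] 3.4 z [0.0444 0.0456 0.0468]
plane tilt,z [0.00025762 0.00013462 0.04562513]
[386. 197.] 1454 rect mm [ 568.  -341.9] [20.9 69.3] 3.3 z [0.0294 0.0306 0.0318]
[-0.08202836 -0.73723182 -0.27708851] 43.0
```

View pics/w6.png

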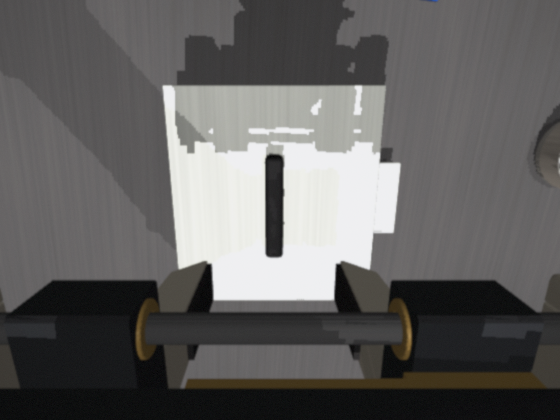

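The lid (274,190) sits level (tilt 0.0003 rad). Its plate top reads 45.6 mm, and the same camera read 0.6 mm high over the mat, so it is home. Handing in.

```bash
python3 -c "
from cell import arm
print(arm.sign_off())"
```

```text
the job is handed in; nothing more can be done
None
```

Job handed in at about 43 s: all three spatulas I found lie flat and parallel in the case with blades at the tab end, the lid measures level and fully home, and I didn't touch the bottle, beaker or jar; sign-off returned no verdict.

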